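# Reset the tripped overload box of the roller mixer

### The job

The roller mixer's small white overload box has tripped: with the fingertips, push its blue shutter all the way across so that the well with the red key lies open, reach down into that well and press the sunken red key fully down for at least one second, then let go and push the shutter all the way back over the red key's well. Never press the grey key in the other well, do not pick anything up, leave the box standing where it is (within 2 cm) and leave the vials, bottle, stamp and marker around it alone.

Things in the scene. Friction and masses are not known exactly. Their poses are not given: they have to be found in the camera images.
- overload_box: White metal box, 84 (x) x 150 (y) x 48 (z) mm, about 2.2 kg, loose on the desk; a sideways push of some 12 N or more slides it. Origin: centre of its underside; x to its rear, y along its length (the shutter's line of travel), z up. Two wells in its top, at y = +29 mm (red key) and -29 mm (grey key). A tall analyser (450 mm) stands 0.14 to 0.24 m from its centre on its +y side: come from the robot's side.
- reset_well (a point): Centre of the mouth of the red key's well, level with the box's top (48 mm above the desk); same axes as the box. The well is 44 mm (x) by 42 mm (y), its floor 26 mm down. Low aluminium rails (top 54.5 mm above the desk) run along y on both sides of the wells, at x = -34 to -25 mm and +25 to +34 mm.
- grey_well (a point): Centre of the mouth of the grey key's well, level with the box's top; same axes as the box, same size as the other well; a 16 mm web lies between the two.
- red_key_top (a point): Centre of the top of the red key: a round cap 26 mm across at the bottom of its well, its top 18 mm below the box's top (30 mm above the desk) when released. It moves with the key.
- red_key (a joint): Travel of the red key, m: 0 released, 0.005 fully down. Spring: about 1 N starts it, about 5 N takes it fully down onto a hard stop; it comes back up by itself when let go.
- grey_key (a joint): Travel of the grey key in the other well (same shape, depth and spring as the red one): 0 released, 0.005 fully down. It must not be pressed.
- shutter (a joint): Travel of the shutter, m: 0 covers the red key's well, 0.058 (end stop) covers the grey key's well and leaves the red one quite open; it grows as the shutter moves along the box's -y. About 1.5 N of sliding friction, no spring: it stays where it is left. It starts between 0 and 0.010.
- rib_top (a point): Centre of the top edge of the shutter's rib, 67 mm above the desk; same axes as the box. The shutter is a blue plate 54 (x) x 52 (y) x 3.5 mm on the box's top (its upper face 52 mm above the desk); the upstanding rib across its middle is 44 mm long (x), 8 mm thick (y) and stands 15 mm above the plate. Push on the rib's long faces.
- control_h: Bystander: brown vial with a red cap, 26 mm across, 60 mm tall, standing near the box; origin at the centre of its underside.
- control_n: Bystander: brown vial with a green cap, 26 mm across, 60 mm tall, standing near the box; origin at the centre of its underside.
- oil_dropper: Bystander: brown bottle with a black cap, 32 mm across, 74 mm tall; origin at the centre of its underside.
- rubber_stamp: Bystander: wooden rubber stamp standing on its pad, 46 x 52 x 68 mm; origin at the centre of its underside.
- marker_red: Bystander: red and white marker lying flat, 133 x 19 x 17 mm; origin at the centre of its underside, x along its length.

How it is judged (in metres and radians):
On the way, in this order (a step that is already met when the one before it is completed fails the run):
1. the shutter is pushed across and the red key's well lies open (shutter beyond 0.050 m) (value of joint shutter above 0.05 m), for 0.1 s.
2. the red key is held down (beyond 0.0035 m) for 0.8 s with the shutter open (value of joint red_key above 0.0035 m and value of joint shutter above 0.045 m), for 0.8 s.
At the end, for the whole second after the job is handed in: The shutter again covers the red key's well (within 6 mm of its closed stop), both keys are released, the box stands flat and within 20 mm of where it stood, and each bystander is within 20 mm of where it stood (value of joint shutter below 0.006 m and value of joint each of red_key, grey_key below 0.001 m and distance of each of overload_box, control_h, control_n, oil_dropper, rubber_stamp, marker_red from where it was at the start of the episode below 0.02 m and angle between overload_box's own z axis and vertical below 0.05 rad and linear speed of overload_box below 0.01 m/s); the robot touches nothing.
It fails at once if the grey key is pressed (2 mm or more) (value of joint grey_key above 0.002 m).
It fails at once if the box is lifted (more than 8 mm) or tipped (more than 0.12 rad) (height (world z) of overload_box above 0.008 m or angle between overload_box's own z axis and vertical above 0.12 rad).
It fails at once if the box is pushed more than 20 mm from its place (distance of overload_box from where it was at the start of the episode above 0.02 m).
It fails at once if a vial, the dropper bottle, the stamp or the marker is moved more than 20 mm, knocked over or lifted (distance of any of control_h, control_n, oil_dropper, rubber_stamp, marker_red from where it was at the start of the episode above 0.02 m).
It also fails if it takes over 54 s, if anything falls off the work surface, if the arm or the gripper's body presses on something with over 40 N, if the wrist force passes 120 N, or if a joint passes its speed limit or range.

### The arm

A 6-joint arm with a two-finger parallel gripper is mounted at the origin on a cart in front of the work surface, level with it; the furniture and walls round the work are solid. World frame = base frame: x ahead of the robot, y to its left, z up, the work surface at z = 0. Lengths are in m, angles in degrees, forces in N, time in s.
With the tool pointing down it reaches from about 0.275 to 0.975 m from the base axis. Payload 8.4 kg.
Tool frame: the origin (TCP) lies between the finger pads; the fingertips stand r.tcp_to_tips ahead of it and the grasp point (between the pads) lies 3 mm ahead of it (r.tcp_to_tips is the distance from the TCP to the fingertips, in m); z points along the fingers, y is the line along which they close (so a half turn about z gives the same grasp; the last joint's range is limited). The gripper opens to 92 mm and grips with 3 to 60 N. Pads are 20 mm wide; open, the fingers measure 128 mm over their backs; the gripper's body (75 mm by 189 mm) begins 69 mm behind the grasp point.
Start: joints at [-66.142, 20.225, 93.587, -0, 66.188, -0.138], TCP at [0.254, -0.571, 0.212] pointing down, gripper open.
Joint ranges: [-150.9, 150.9], [-52.94, 120.26], [3.33, 152.33], [-74.26, 254.26], [0, 154.13], [-172.89, 172.89]. Speed limits (degrees/s): [127.2, 127.2, 159.86, 180, 180, 180].

### API

Orientations are given as a 3x3 rotation matrix whose columns are the frame's x, y, z axes.
In Python, from plant import telemetry, viewer, r, spotter gives the robot as it stands. The module is installed in compiled form; this text tells all that it offers.
- The arm moves only by the tool step_arm, never from a script. Its argument "steps" is a list of rows, each a list of 6 numbers: the shift along the tool's x, y, z each as a share of 0.15 m, from -1 to 1, then the turn, a rotation vector about the tool's x, y, z each as a share of pi rad, from -1 to 1. A call has exactly 5 rows; each row is the pose to reach, as a shift and turn from the pose commanded when the call began, along the tool's axes at that moment, turning the shorter way round; what a row does not reach only later rows make up. A row lasts 1/12 s, in which the tool goes at most 41.7 mm and 7.16 degrees, less where a joint would pass 70% of its speed; a pose out of reach is approached as far as the arm can. A call with a number of a shift or a turn outside -1 to 1 is refused whole. A call with a gripper value outside its range is refused whole. "claw" is the closure, from -1 (fully open) to 1 (shut), set as the call begins (left out, the last holds). The fingers move at their own pace and stop on an object; the grip force is fixed at half the most. Time passes only in rows, so rows that repeat a pose let the fingers close, or fill a call up. It gives the time, the measured TCP pose, the force, the opening and the grip force at its end, in the units of the state.
- telemetry.observe(): the state, without advancing time (a new reading comes with each control period).
- viewer.read_camera(name): name is "scene" or "top" or "wrist"; returns the picture (384x512x3 uint8, red, green, blue); there is no depth.
- viewer.camera_info(name): a dict with "fx", "fy", "cx", "cy" (pixels), "distortion" ([k1, k2, p1, p2, k3] as OpenCV has them; the pictures are not rectified), "world_from_camera" (4x4, takes a point from camera to world coordinates); the wrist camera has in their place "T_tool_cam" (4x4, takes a point from camera to tool coordinates, whose origin is the TCP and whose axes are the flange's). Camera axes: x right, y down, z forward; pixel columns grow to the right and rows downward; lengths in m; the calibration is good to about 2 mm. A picture is of the moment at which its call begins: read the wrist's pose just before it. camera_info takes no time and is no camera call.
- r.finish_job(): hands the job in; it is judged then, once.
Trained networks look in the newest picture that a camera, given by its name, has taken for a name from the list of things; names that differ only in an ending like _2 or _b are one class to them, and where a whole thing is asked for, a point or a joint stands for the part that bears it (a point fixed in the world has none). Each returns a list of dicts, best first, with "p" (0 to 1); they miss things now and then, are a little off and sometimes report something else, mostly with a low value. They report only what shows in the picture. A call takes as long as a camera call.
- spotter.search_frame(camera, name): "extent" ([left, top, right, bottom] in pixels, round what is visible of it).
- spotter.outline_of(camera, name): "mask" (384x512 bool, what is visible of it) and "extent" ([left, top, right, bottom] in pixels, round what is visible of it).
- spotter.landmark_of(camera, name): "centre" ([column, row] in pixels: a listed point, or the origin of a listed thing).
The state is a dict: "t": time; "joint_pos": joint angles; "qvel": joint speeds; "joint_torque": joint torques, N m; "position": TCP position; "eef_rot": TCP orientation; "ft_force": force on the tool from outside, world axes, zero at the start; "moment": the same for the moment, N m; "gripper_width": opening from 0.0 (shut) to 1.0 (fully open); "finger_force": force on a finger pad.
Only numpy, scipy, OpenCV 4.12 (cv2) and the standard library are available. Lean on these libraries where they do the work, as an engineer would, in place of code of your own. Each camera call takes 0.05 s, during which the arm holds its last target. There are 200 camera calls.

## Working session

There is one attempt and no reset: what is moved stays moved. The work goes in short steps, Python scripts to look and compute and a tool call to move; the robot and the scene stay as the last step left them, time stands still between calls to the robot, and variables do not carry over. Pictures are saved under pics/ and viewed, at most 10 in all, crops included, and the job is handed in when it is done.

Besides the shell and the picture viewer there is one more tool, called after ">>>" as name(argument=value, ...) on one line, values as JSON. step_arm: Moves the arm, as the interface text tells. Shift numbers are shares of 0.15 m and turn numbers shares of pi rad, none past 1 either way. Its arguments: {"type":"object","properties":{"steps":{"type":"array"},"claw":{"type":"number"}},"required":["steps"]}

```bash
mkdir -p pics; cat > h.py <<'E'
import numpy as np, cv2
from plant import telemetry, viewer, r, spotter
def ray(cam,px,state=None):
    c=viewer.camera_info(cam)
    K=np.array([[c['fx'],0,c['cx']],[0,c['fy'],c['cy']],[0,0,1.]])
    if cam=='wrist':
        T=np.eye(4);T[:3,:3]=np.array(state['eef_rot']);T[:3,3]=state['position'];T=T@np.array(c['T_tool_cam'])
    else: T=np.array(c['world_from_camera'])
    u=cv2.undistortPoints(np.array([[px]],float),K,np.array(c['distortion'],float))[0,0]
    d=T[:3,:3]@np.array([u[0],u[1],1]);return T[:3,3],d
def at(cam,px,z,state=None):
    o,d=ray(cam,px,state);return o+d*(z-o[2])/d[2]
E
python3 - <<'E'
from h import *
s=telemetry.observe();print({k:np.round(v,3).tolist() for k,v in s.items()},r.tcp_to_tips)
for cam in('scene','top'):
    im=viewer.read_camera(cam);cv2.imwrite(f'pics/{cam}0.png',im[:,:,::-1])
    for n,z in [('overload_box',0),('reset_well',.048),('grey_well',.048),('rib_top',.067),('control_h',0),('control_n',0),('oil_dropper',0),('rubber_stamp',0),('marker_red',0)]:
        l=spotter.landmark_of(cam,n)
        print(cam,n,[(round(d['p'],2),np.round(d['centre']).tolist(),np.round(at(cam,d['centre'],z),3).tolist()) for d in l[:2]])
print(telemetry.observe()['t'])
E
```

```text
{'t': 0.0, 'joint_pos': [-66.144, 20.264, 93.629, 0.0, 66.186, -0.136], 'qvel': [0.047, -0.02, 0.074, 0.004, 0.032, -0.067], 'joint_torque': [0.001, -59.383, -33.423, 0.07, 0.023, -0.0], 'position': [0.254, -0.571, 0.211], 'eef_rot': [[0.914, 0.407, -0.001], [0.407, -0.914, 0.001], [0.0, -0.001, -1.0]], 'ft_force': [0.242, 0.444, 0.739], 'moment': [0.003, 0.042, -0.004], 'finger_force': 0.0, 'gripper_width': 1.0} 0.022
scene overload_box [(0.55, [270.0, 206.0], [0.477, 0.103, 0.0])]
scene reset_well [(0.82, [262.0, 192.0], [0.487, 0.128, 0.048])]
scene grey_well [(0.71, [280.0, 187.0], [0.463, 0.078, 0.048])]
scene rib_top [(0.68, [261.0, 192.0], [0.47, 0.159, 0.067]), (0.61, [266.0, 187.0], [0.473, 0.13, 0.067])]
scene control_h [(0.58, [323.0, 195.0], [0.385, -0.025, 0.0]), (0.51, [219.0, 240.0], [0.5, 0.288, 0.0])]
scene control_n [(0.58, [323.0, 195.0], [0.385, -0.025, 0.0]), (0.51, [219.0, 240.0], [0.5, 0.288, 0.0])]
scene oil_dropper [(0.71, [316.0, 186.0], [0.424, -0.072, 0.0]), (0.68, [323.0, 196.0], [0.385, -0.023, 0.0])]
scene rubber_stamp [(0.73, [299.0, 235.0], [0.36, 0.183, 0.0])]
scene marker_red []
top overload_box [(0.7, [258.0, 203.0], [0.474, 0.097, 0.0])]
top reset_well [(0.8, [245.0, 194.0], [0.488, 0.13, 0.048])]
top grey_well [(0.84, [263.0, 206.0], [0.459, 0.087, 0.048])]
top rib_top [(0.7, [247.0, 196.0], [0.479, 0.126, 0.067])]
top control_h [(0.69, [185.0, 194.0], [0.498, 0.287, 0.0]), (0.54, [304.0, 236.0], [0.39, -0.018, 0.0])]
top control_n [(0.69, [185.0, 194.0], [0.498, 0.287, 0.0]), (0.54, [304.0, 236.0], [0.39, -0.018, 0.0])]
top oil_dropper [(0.74, [323.0, 224.0], [0.418, -0.067, 0.0])]
top rubber_stamp [(0.78, [222.0, 250.0], [0.353, 0.19, 0.0])]
top marker_red [(0.81, [206.0, 162.0], [0.581, 0.232, 0.0])]
1.0
```

```bash
python3 -c "
import cv2
im=cv2.imread('pics/top0.png')[130:290,150:350];cv2.imwrite('pics/top0c.png',cv2.resize(im,None,fx=3.7,fy=3.7,interpolation=2))"
```

```text
(no output)
```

View pics/top0c.png

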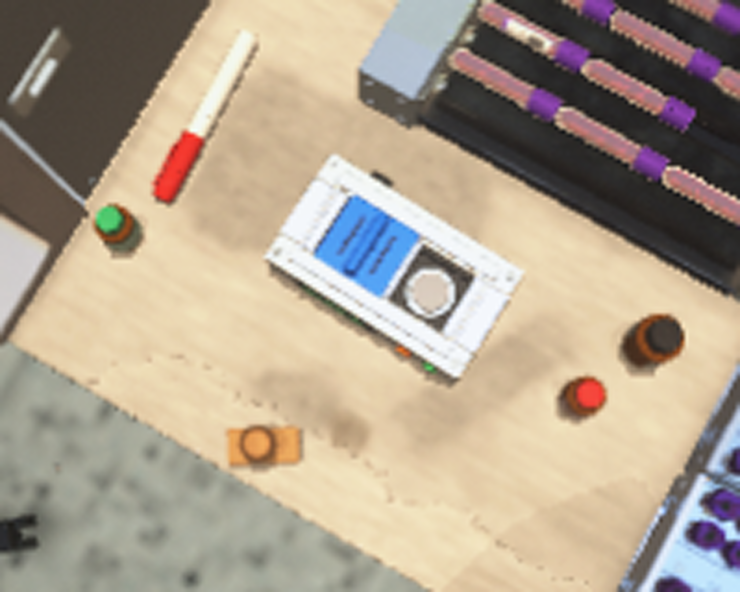

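View pics/scene0.png

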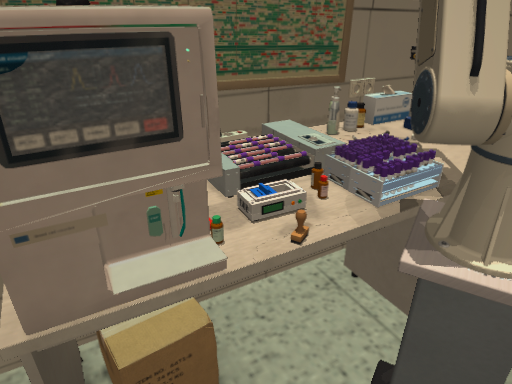

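The pictures show the box near top-camera pixel (258,203), with the shutter covering the red well. The rib is at about (247,196) and the grey well is open at (265,208). The stamp is to the front, the vials are well off to the sides, and the analyser is to the left. I'll fly over the box first.

>>> step_arm(steps=[[0.77,-0.75,-0.33,0,0,-0.198],[0.77,-0.75,-0.33,0,0,-0.198],[0.77,-0.75,-0.33,0,0,-0.198],[0.77,-0.75,-0.33,0,0,-0.198],[0.77,-0.75,-0.33,0,0,-0.198]], claw=1)

```text
t: 1.42
position: [0.3159, -0.4169, 0.2636]
eef_rot: [[0.498, 0.867, 0.002], [0.867, -0.498, 0.0], [0.001, 0.002, -1.0]]
ft_force: [0.7, -0.8, 0.3]
gripper_width: 0.662
finger_force: 0.0
```

```bash
cat >> h.py <<'E'
from scipy.spatial.transform import Rotation as Ro
def go(p,yaw=None,s=None):
    """shares for moving TCP to p with tool pointing down and tool x at yaw (deg, world)"""
    s=s or telemetry.observe();R=np.array(s['eef_rot'])
    d=R.T@(np.array(p)-s['position'])/.15
    w=np.zeros(3)
    if yaw is not None:
        a=np.radians(yaw);x=[np.cos(a),np.sin(a),0];y=[np.sin(a),-np.cos(a),0]
        w=Ro.from_matrix(R.T@np.c_[x,y,[0,0,-1]]).as_rotvec()/np.pi
    print('at',np.round(s['position'],4),'yaw',np.degrees(np.arctan2(R[1,0],R[0,0])).round(1),'F',np.round(s['ft_force'],1),'t',s['t'],'->',np.round(d,3),np.round(w,3))
E
python3 -c "
from h import *
go([.46,.09,.26],60);print(viewer.camera_info('wrist'))"
```

```text
at [ 0.3159 -0.4169  0.2636] yaw 60.1 F [ 0.7 -0.8  0.3] t 1.4167 -> [ 3.409 -0.851  0.027] [ 0.001 -0.     0.001]
{'fx': 310.20642966535337, 'fy': 310.20642966535337, 'cx': 257.38813489342607, 'cy': 187.1989944234137, 'distortion': array([-0.02246541,  0.        ,  0.        ,  0.        ,  0.        ]), 'T_tool_cam': array([[-5.35399896e-04, -9.63722584e-01, -2.66905404e-01,
         7.53287958e-02],
       [ 9.99999340e-01, -2.44658650e-04, -1.12255680e-03,
         9.01883638e-04],
       [ 1.01653262e-03, -2.66905829e-01,  9.63722079e-01,
        -1.73398353e-01],
       [ 0.00000000e+00,  0.00000000e+00,  0.00000000e+00,
         1.00000000e+00]])}
```

>>> step_arm(steps=[[0.85,-0.21,0,0,0,-0.198],[0.85,-0.21,0,0,0,-0.198],[0.85,-0.21,0,0,0,-0.198],[0.85,-0.21,0,0,0,-0.198],[0.85,-0.21,0,0,0,-0.198]])

```text
t: 1.83
position: [0.3517, -0.2928, 0.2617]
eef_rot: [[-0.101, 0.995, 0.001], [0.995, 0.101, 0.0], [0.0, 0.001, -1.0]]
ft_force: [0.2, -0.3, -0.6]
gripper_width: 0.297
finger_force: 0.0
```

```bash
python3 -c "
from h import *
go([.475,.1,.26]);print(telemetry.observe()['joint_pos'])"
```

```text
at [ 0.3517 -0.2928  0.2617] yaw 95.8 F [ 0.2 -0.3 -0.6] t 1.8333 -> [2.522 1.083 0.012] [0. 0. 0.]
[-3.99850972e+01  2.05715143e+00  1.09754266e+02  3.07820411e-02
  6.81740051e+01 -4.58080546e+01]
```

>>> step_arm(steps=[[0.85,0.36,0,0,0,-0.198],[0.85,0.36,0,0,0,-0.198],[0.85,0.36,0,0,0,-0.198],[0.85,0.36,0,0,0,-0.198],[0.85,0.36,0,0,0,-0.198]])

```text
t: 2.25
position: [0.3939, -0.1605, 0.2616]
eef_rot: [[-0.662, 0.749, 0.001], [0.749, 0.662, 0.001], [0.0, 0.001, -1.0]]
ft_force: [-0.3, -0.7, 1.1]
gripper_width: 0.005
finger_force: 0.0
```

>>> step_arm(steps=[[0.48,0.8,0,0,0,-0.198],[0.48,0.8,0,0,0,-0.198],[0.48,0.8,0,0,0,-0.198],[0.48,0.8,0,0,0,-0.198],[0.48,0.8,0,0,0,-0.198]])

```text
t: 2.67
position: [0.4377, -0.0274, 0.2616]
eef_rot: [[-0.975, 0.223, 0.001], [0.223, 0.975, 0.001], [-0.001, 0.001, -1.0]]
ft_force: [-0.7, -0.8, 0.3]
gripper_width: 0.002
finger_force: 0.0
```

```bash
python3 -c "
from h import *
go([.475,.11,.22]);print(telemetry.observe()['joint_pos'])"
```

```text
at [ 0.4377 -0.0274  0.2616] yaw 167.1 F [-0.7 -0.8  0.3] t 2.6667 -> [-0.038  0.948  0.278] [0. 0. 0.]
[-3.82275438e+00  1.37814931e-01  1.11733450e+02  6.22182281e-02
  6.80875104e+01 -8.09433193e+01]
```

>>> step_arm(steps=[[-0.04,0.95,0.2,0,0,-0.198],[-0.04,0.95,0.2,0,0,-0.198],[-0.04,0.95,0.2,0,0,-0.198],[-0.04,0.95,0.2,0,0,-0.198],[-0.04,0.95,0.2,0,0,-0.198]])

```text
t: 3.08
position: [0.4763, 0.1103, 0.2305]
eef_rot: [[-0.922, -0.386, -0.001], [-0.386, 0.922, 0.001], [0.0, 0.001, -1.0]]
ft_force: [0.4, -1.2, 0.3]
gripper_width: 0.006
finger_force: 0.0
```

>>> step_arm(steps=[[0,0,0,0,0,-0.2],[0,0,0,0,0,-0.2],[0,0,0,0,0,-0.2],[0,0,0,0,0,-0.2],[0,0,0,0,0,-0.2]])

```text
t: 3.5
position: [0.4758, 0.1069, 0.2315]
eef_rot: [[-0.524, -0.851, 0.0], [-0.851, 0.524, 0.0], [-0.0, -0.0, -1.0]]
ft_force: [0.4, -1.7, 0.2]
gripper_width: 0.001
finger_force: 0.0
```

```bash
cat > look.py <<'E'
from h import *
import sys
s=telemetry.observe();go([.475,.11,.22],240,s)
im=viewer.read_camera('wrist')
for n,z in [('overload_box',0),('reset_well',.048),('grey_well',.048),('rib_top',.067)]:
    l=spotter.landmark_of('wrist',n)
    print(n,[(round(d['p'],2),np.round(d['centre'],1).tolist(),np.round(at('wrist',d['centre'],z,s),4).tolist()) for d in l[:2]])
cv2.imwrite(f'pics/{sys.argv[1]}.png',im[:,:,::-1])
E
python3 look.py w1
```

```text
at [0.4758 0.1069 0.2315] yaw -121.6 F [ 0.4 -1.7  0.2] t 3.5 -> [-0.015  0.015  0.076] [-0.     0.    -0.009]
overload_box [(0.58, [260.9, 156.0], [0.4695, 0.1046, 0.0])]
reset_well [(0.86, [259.9, 187.1], [0.4863, 0.1285, 0.048])]
grey_well [(0.57, [255.7, 136.2], [0.4588, 0.0745, 0.048])]
rib_top [(0.66, [260.3, 185.1], [0.482, 0.1222, 0.067]), (0.59, [266.2, 30.1], [0.3934, -0.0111, 0.067])]
```

View pics/w1.png

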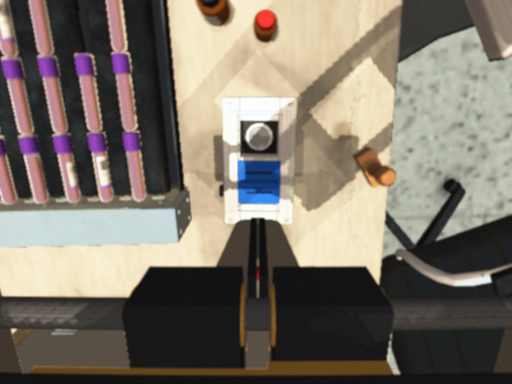

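```bash
cat > meas.py <<'E'
from h import *
import sys
im=cv2.imread(sys.argv[1]);s=telemetry.observe()
hsv=cv2.cvtColor(im,cv2.COLOR_BGR2HSV)
m=cv2.inRange(hsv,(100,130,60),(130,255,255));
n,l,st,c=cv2.connectedComponentsWithStats(m);i=1+st[1:,4].argmax()
q=cv2.boxPoints(cv2.minAreaRect(np.argwhere(l==i)[:,::-1].astype(np.float32)))
def rect(q,z):
    P=np.array([at('wrist',p,z,s)[:2] for p in q]);c=P.mean(0);e=np.roll(P,-1,0)-P
    print(np.round(q).tolist(),'centre',np.round(c,4),'sides',np.linalg.norm(e,axis=1).round(4),'ang',np.degrees(np.arctan2(e[:,1],e[:,0])).round(1));return c
rect(q,.052)
w=cv2.inRange(hsv,(0,0,170),(180,40,255));w[:,:205]=0;w[:,310:]=0;w[:85]=0;w[235:]=0
w=cv2.morphologyEx(w,cv2.MORPH_OPEN,np.ones((3,3)))
n,l,st,c=cv2.connectedComponentsWithStats(w);i=1+st[1:,4].argmax()
q=cv2.boxPoints(cv2.minAreaRect(np.argwhere(l==i)[:,::-1].astype(np.float32)));rect(q,.048)
k=(hsv[:,:,2]<70);k[:110]=0;k[170:]=0;k[:,:232]=0;k[:,285:]=0
p=np.argwhere(k);print('well',p.min(0),p.max(0));a,b=p.min(0),p.max(0)
rect([[a[1],a[0]],[b[1],a[0]],[b[1],b[0]],[a[1],b[0]]],.048)
E
python3 meas.py pics/w1.png
```

```text
[[238.0, 161.0], [279.0, 161.0], [279.0, 202.0], [238.0, 202.0]] centre [0.4839 0.1211] sides [0.0473 0.0498 0.0491 0.0498] ang [ 147.7   58.8  -32.3 -123.2]
[[221.0, 97.0], [294.0, 97.0], [294.0, 145.0], [221.0, 145.0]] centre [0.4478 0.0618] sides [0.0808 0.0532 0.084  0.0532] ang [ 147.7   59.5  -32.3 -124. ]
well [122 241] [153 277]
[[241, 122], [277, 122], [277, 153], [241, 153]] centre [0.4561 0.0781] sides [0.0407 0.0353 0.0417 0.0353] ang [ 147.7   58.7  -32.3 -123.1]
```

Wrist picture: the box is aligned with the tool, with its end edge at row 97. The shutter spans rows 161–202 and the grey well is near (259,137). The box centre works out at about (0.473, 0.103), its y axis at 58.4°, and the shutter at about 8 mm.

>>> step_arm(steps=[[-0.27,0,0.2,0,0,0],[-0.27,0,0.4,0,0,0],[-0.27,0,0.6,0,0,0],[-0.27,0,0.75,0,0,0],[-0.27,0,0.75,0,0,0]])

```text
t: 4.17
position: [0.4942, 0.1405, 0.1148]
eef_rot: [[-0.532, -0.847, -0.007], [-0.847, 0.532, -0.002], [0.005, 0.005, -1.0]]
ft_force: [-1.1, -0.2, 0.4]
gripper_width: 0.009
finger_force: 0.0
```

```bash
python3 look.py w2; python3 -c "
from h import *
go([.4965,.1414,.079],-121.6)"
```

```text
at [0.4942 0.1405 0.1148] yaw -122.1 F [-1.1 -0.2  0.4] t 4.1667 -> [ 0.244  0.004 -0.7  ] [ 0.002 -0.002 -0.012]
overload_box [(0.93, [256.1, 136.5], [0.4717, 0.1023, 0.0])]
reset_well [(0.83, [255.7, 180.0], [0.4878, 0.127, 0.048])]
grey_well [(0.87, [252.2, 105.9], [0.4594, 0.0771, 0.048])]
rib_top [(0.84, [255.5, 175.0], [0.4834, 0.1198, 0.067])]
at [0.4985 0.1414 0.1207] yaw -122.0 F [ 0.4  0.5 -0.5] t 4.4167 -> [0.008 0.012 0.278] [-0.001  0.001 -0.002]
```

View pics/w2.png

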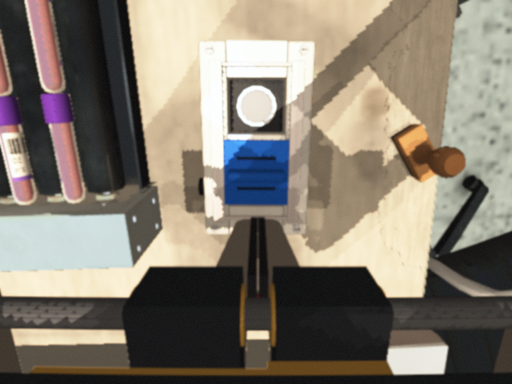

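The tips stand just beyond the shutter's +y edge, near (258,220), and are centred laterally on the box. Next I go down beside the rib.

>>> step_arm(steps=[[0,0.01,0.07,0,0,0],[0,0.01,0.14,0,0,0],[0,0.01,0.21,0,0,0],[0,0.01,0.265,0,0,0],[0,0.01,0.265,0,0,0]])

```text
t: 4.83
position: [0.4945, 0.1416, 0.077]
eef_rot: [[-0.53, -0.848, -0.003], [-0.848, 0.53, -0.001], [0.002, 0.002, -1.0]]
ft_force: [-0.2, -0.0, -1.5]
gripper_width: 0.003
finger_force: 0.0
```

>>> step_arm(steps=[[0,0,0,0,0,0],[0,0,0,0,0,0],[0,0,0,0,0,0],[0,0,0,0,0,0],[0,0,0,0,0,0]])

```text
t: 5.25
position: [0.4962, 0.142, 0.0795]
eef_rot: [[-0.53, -0.848, 0.001], [-0.848, 0.53, 0.0], [-0.001, -0.0, -1.0]]
ft_force: [0.1, 0.2, 0.3]
gripper_width: 0.008
finger_force: 0.0
```

```bash
python3 look.py w3; python3 -c "
from h import *
go([.4965,.1414,.079],-121.6)"
```

```text
at [0.4962 0.142  0.0795] yaw -122.0 F [0.1 0.2 0.3] t 5.25 -> [ 0.256  0.006 -0.937] [-0.     0.    -0.011]
overload_box [(0.78, [256.8, 139.9], [0.4735, 0.1034, 0.0])]
reset_well [(0.86, [260.4, 189.7], [0.4863, 0.1287, 0.048])]
grey_well [(0.6, [256.8, 102.3], [0.4576, 0.0782, 0.048]), (0.53, [257.5, 188.3], [0.4875, 0.1268, 0.048])]
rib_top [(0.74, [258.1, 185.2], [0.4832, 0.1207, 0.067])]
at [0.496  0.142  0.0793] yaw -122.0 F [-1.7 -0.3  0.5] t 5.5 -> [ 0.002 -0.005  0.002] [-0.     0.    -0.002]
```

View pics/w3.png

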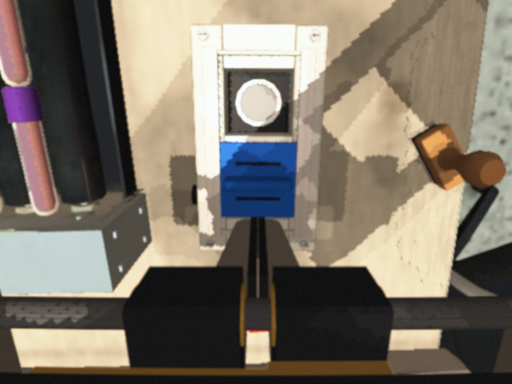

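The tips are down over the plate on the +y side of the rib. Now I push along the tool's +x, slowly.

>>> step_arm(steps=[[0.07,0,0,0,0,0],[0.13,0,0,0,0,0],[0.19,0,0,0,0,0],[0.25,0,0,0,0,0],[0.3,0,0,0,0,0]])

```text
t: 5.92
position: [0.4711, 0.1026, 0.0791]
eef_rot: [[-0.53, -0.848, -0.0], [-0.848, 0.53, -0.0], [0.0, 0.0, -1.0]]
ft_force: [0.1, -0.2, 0.6]
gripper_width: 0.007
finger_force: 0.0
```

>>> step_arm(steps=[[0.02,0,0,0,0,0],[0.04,0,0,0,0,0],[0.06,0,0,0,0,0],[0.08,0,0,0,0,0],[0.09,0,0,0,0,0]])

```text
t: 6.33
position: [0.4648, 0.0922, 0.0791]
eef_rot: [[-0.53, -0.848, -0.0], [-0.848, 0.53, -0.0], [0.0, 0.0, -1.0]]
ft_force: [0.6, 0.0, 0.9]
gripper_width: 0.002
finger_force: 0.0
```

>>> step_arm(steps=[[0,0,0,0,0,0],[0,0,0,0,0,0],[0,0,0,0,0,0],[0,0,0,0,0,0],[0,0,0,0,0,0]])

```text
t: 6.75
position: [0.465, 0.0925, 0.0791]
eef_rot: [[-0.53, -0.848, 0.0], [-0.848, 0.53, 0.0], [-0.0, -0.0, -1.0]]
ft_force: [0.2, 0.8, -0.1]
gripper_width: 0.008
finger_force: 0.0
```

```bash
python3 look.py w4; python3 -c "
from h import *
go([.4658,.0914,.079],-121.6)"
```

```text
at [0.465  0.0925 0.0791] yaw -122.0 F [ 0.2  0.8 -0.1] t 6.75 -> [-0.134  0.005 -0.939] [-0.     0.    -0.011]
overload_box [(0.57, [257.8, 209.9], [0.4734, 0.1053, 0.0])]
reset_well []
grey_well [(0.76, [257.8, 192.5], [0.4576, 0.0798, 0.048])]
rib_top []
at [0.4649 0.0924 0.0791] yaw -122.0 F [ 0.2 -0.5  0.1] t 7.0 -> [ 0.002 -0.008  0.001] [ 0.    -0.    -0.002]
```

View pics/w4.png

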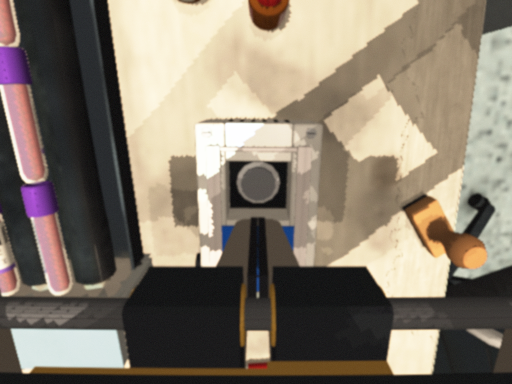

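```bash
python3 - <<'E'
from h import *
c=np.array([.4729,.1031]);u=np.array([.53,.848])
s=telemetry.observe()
s3=dict(s);s3['position']=[.4962,.142,.0795]
for nm,st,rows in (('w3',s3,[25,68,135,142,185,217]),('w4',s,[122,160,210,225])):
    print(nm,[(w,round(1000*float((at('wrist',[258,w],.05,st)[:2]-c)@u),1)) for w in rows])
a=cv2.imread('pics/w3.png')[130:260,180:340];b=cv2.imread('pics/w4.png')[110:260,180:340]
a=cv2.copyMakeBorder(a,0,20,0,0,0)
cv2.imwrite('pics/c.png',cv2.resize(np.hstack([a,b]),None,fx=2.5,fy=2.5,interpolation=2))
im=viewer.read_camera('top');cv2.imwrite('pics/t2.png',cv2.resize(im[150:260,190:320,::-1],None,fx=5,fy=5,interpolation=2))
E
```

```text
w3 [(25, -73.9), (68, -49.7), (135, -8.8), (142, -4.2), (185, 24.9), (217, 48.0)]
w4 [(122, -75.7), (160, -51.0), (210, -16.0), (225, -4.8)]
```

View pics/c.png

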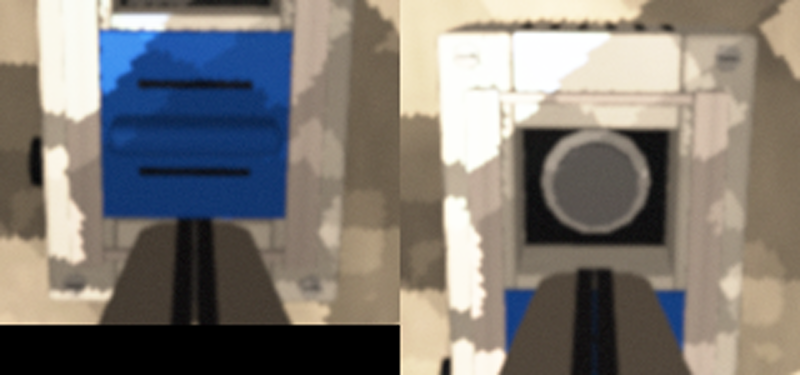

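```bash
python3 - <<'E'
from h import *
print(r.tcp_to_tips, telemetry.observe()['gripper_width'])
im=viewer.read_camera('scene')[150:240,215:345,::-1];t=cv2.imread('pics/t2.png')
a=cv2.resize(im,(650,450),interpolation=2);t=cv2.resize(t,None,fx=.0+0.53,fy=.53)
c=np.zeros((600,800,3),np.uint8);c[:320,:455]=cv2.resize(a,(455,320));c[:t.shape[0],460:460+min(340,t.shape[1])]=t[:,:340]
cv2.imwrite('pics/c2.png',c[:330])
E
```

```text
0.022 0.005731299803842869
```

View pics/c2.png

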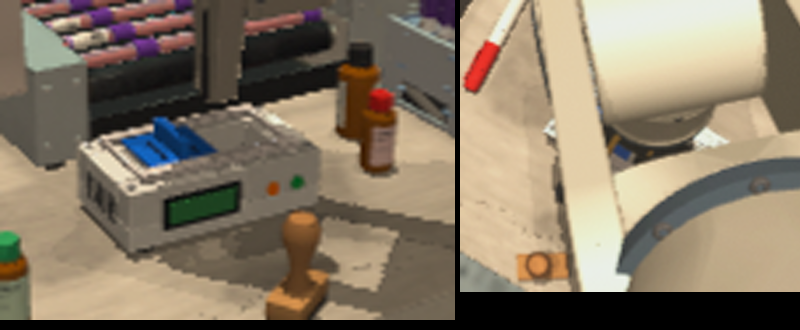

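```bash
python3 - <<'E'
from h import *
c=viewer.camera_info('scene');K=np.array([[c['fx'],0,c['cx']],[0,c['fy'],c['cy']],[0,0,1.]])
T=np.linalg.inv(np.array(c['world_from_camera']))
for z in (.048,.057,.067,.079,.09):
    p=cv2.projectPoints(np.array([[.4649,.0924,z]]),cv2.Rodrigues(T[:3,:3])[0],T[:3,3],K,np.array(c['distortion']))[0][0,0]
    print(z,p.round(1),'crop',((p-[215,150])*3.5).round(0))
E
```

```text
0.048 [276.6 188.9] crop [215. 136.]
0.057 [276.7 185.6] crop [216. 124.]
0.067 [276.8 181.8] crop [216. 111.]
0.079 [276.9 177.3] crop [217.  96.]
0.09 [277.  173.2] crop [217.  81.]
```

The wrist view shows the shutter unmoved, with its edge still at y = -5 mm. In the scene view the tips end at about z = 0.075, which is higher than expected, so they passed over the rib. I'll go back and descend in small steps, checking for contact.

>>> step_arm(steps=[[0,0,-0.08,0,0,0],[-0.1,0,-0.08,0,0,0],[-0.25,0,-0.08,0,0,0],[-0.39,0,-0.08,0,0,0],[-0.39,0,-0.03,0,0,0]])

```text
t: 7.52
position: [0.5001, 0.1455, 0.0849]
eef_rot: [[-0.529, -0.848, 0.006], [-0.848, 0.529, 0.002], [-0.005, -0.004, -1.0]]
ft_force: [0.1, 0.5, -0.2]
gripper_width: 0.006
finger_force: 0.0
```

>>> step_arm(steps=[[0,0,0.01,0,0,0],[0,0,0.02,0,0,0],[0,0,0.03,0,0,0],[0,0,0.04,0,0,0],[0,0,0.05,0,0,0]])

```text
t: 7.93
position: [0.4957, 0.1415, 0.076]
eef_rot: [[-0.53, -0.848, -0.0], [-0.848, 0.53, -0.0], [0.0, 0.0, -1.0]]
ft_force: [-0.2, -0.9, 0.5]
gripper_width: 0.005
finger_force: 0.0
```

>>> step_arm(steps=[[0,0,0.01,0,0,0],[0,0,0.02,0,0,0],[0,0,0.02,0,0,0],[0,0,0.02,0,0,0],[0,0,0.02,0,0,0]])

```text
t: 8.35
position: [0.496, 0.1419, 0.0732]
eef_rot: [[-0.53, -0.848, 0.0], [-0.848, 0.53, 0.0], [-0.0, -0.0, -1.0]]
ft_force: [-0.5, -0.3, 0.9]
gripper_width: 0.009
finger_force: 0.0
```

>>> step_arm(steps=[[0,0,0.01,0,0,0],[0,0,0.02,0,0,0],[0,0,0.03,0,0,0],[0,0,0.03,0,0,0],[0,0,0.03,0,0,0]])

```text
t: 8.77
position: [0.4958, 0.1419, 0.0685]
eef_rot: [[-0.53, -0.848, -0.0], [-0.848, 0.53, -0.0], [0.0, 0.0, -1.0]]
ft_force: [0.2, 0.0, 0.0]
gripper_width: 0.003
finger_force: 0.0
```

>>> step_arm(steps=[[0,0,0.01,0,0,0],[0,0,0.02,0,0,0],[0,0,0.02,0,0,0],[0,0,0.02,0,0,0],[0,0,0.02,0,0,0]])

```text
t: 9.18
position: [0.4959, 0.142, 0.0656]
eef_rot: [[-0.53, -0.848, -0.0], [-0.848, 0.53, -0.0], [0.0, 0.0, -1.0]]
ft_force: [0.2, 0.4, -0.6]
gripper_width: 0.002
finger_force: 0.0
```

>>> step_arm(steps=[[0,0,0.01,0,0,0],[0,0,0.02,0,0,0],[0,0,0.02,0,0,0],[0,0,0.02,0,0,0],[0,0,0.02,0,0,0]])

```text
t: 9.6
position: [0.4959, 0.142, 0.0626]
eef_rot: [[-0.53, -0.848, -0.0], [-0.848, 0.53, -0.0], [0.0, -0.0, -1.0]]
ft_force: [-0.8, -0.9, -0.4]
gripper_width: 0.005
finger_force: 0.0
```

>>> step_arm(steps=[[0,0,0.01,0,0,0],[0,0,0.01,0,0,0],[0,0,0.015,0,0,0],[0,0,0.015,0,0,0],[0,0,0.015,0,0,0]])

```text
t: 10.02
position: [0.4959, 0.142, 0.0603]
eef_rot: [[-0.53, -0.848, -0.0], [-0.848, 0.53, -0.0], [0.0, 0.0, -1.0]]
ft_force: [-0.4, -0.6, -0.1]
gripper_width: 0.004
finger_force: 0.0
```

>>> step_arm(steps=[[0,0,0.01,0,0,0],[0,0,0.01,0,0,0],[0,0,0.015,0,0,0],[0,0,0.015,0,0,0],[0,0,0.015,0,0,0]])

```text
t: 10.43
position: [0.4959, 0.1419, 0.0581]
eef_rot: [[-0.53, -0.848, -0.0], [-0.848, 0.53, -0.0], [0.0, 0.0, -1.0]]
ft_force: [-0.9, 0.1, -0.0]
gripper_width: 0.004
finger_force: 0.0
```

```bash
python3 - <<'E'
from h import *
im=viewer.read_camera('scene')[150:240,215:345,::-1]
im=cv2.resize(im,None,fx=5,fy=5,interpolation=2)
c=viewer.camera_info('scene');K=np.array([[c['fx'],0,c['cx']],[0,c['fy'],c['cy']],[0,0,1.]])
T=np.linalg.inv(np.array(c['world_from_camera']))
s=telemetry.observe();x,y,_=s['position'];print(s['position'],s['ft_force'],s['t'])
for z in (.052,.06,.067,.08):
    p=cv2.projectPoints(np.array([[x,y,z]]),cv2.Rodrigues(T[:3,:3])[0],T[:3,3],K,np.array(c['distortion']))[0][0,0]
    print(z,((p-[215,150])*5).round(0))
cv2.imwrite('pics/c3.png',im)
E
```

```text
[0.49592088 0.14195866 0.05810548] [ 0.0910131   0.91958144 -0.37947828] 10.4833
0.052 [202. 211.]
0.06 [202. 196.]
0.067 [202. 183.]
0.08 [202. 158.]
```

View pics/c3.png

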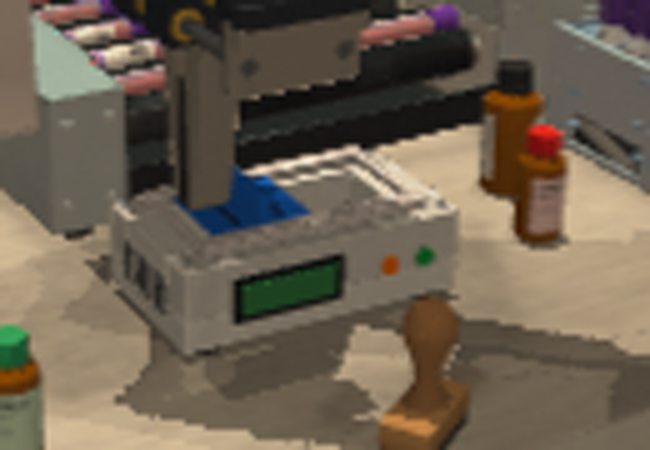

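The tips now sit just above the plate, with the finger bottom at crop row ~203, so z ≈ 0.056. The tips therefore lie only about 2 mm ahead of the TCP. The rib is within reach, so I push.

>>> step_arm(steps=[[0.06,0,0,0,0,0],[0.11,0,0,0,0,0],[0.16,0,0,0,0,0],[0.21,0,0,0,0,0],[0.26,0,0,0,0,0]])

```text
t: 10.9
position: [0.4748, 0.1082, 0.0582]
eef_rot: [[-0.53, -0.848, 0.0], [-0.848, 0.53, 0.0], [-0.0, -0.0, -1.0]]
ft_force: [1.5, 0.8, 0.7]
gripper_width: 0.005
finger_force: 0.9
```

>>> step_arm(steps=[[0.03,0,0,0,0,0],[0.06,0,0,0,0,0],[0.09,0,0,0,0,0],[0.11,0,0,0,0,0],[0.13,0,0,0,0,0]])

```text
t: 11.32
position: [0.4647, 0.0921, 0.0581]
eef_rot: [[-0.53, -0.848, -0.0], [-0.848, 0.53, 0.0], [0.0, 0.0, -1.0]]
ft_force: [-0.9, 1.5, 1.1]
gripper_width: 0.003
finger_force: 0.8
```

>>> step_arm(steps=[[0,0,0,0,0,0],[0,0,0,0,0,0],[0,0,0,0,0,0],[0,0,0,0,0,0],[0,0,0,0,0,0]])

```text
t: 11.73
position: [0.4649, 0.0924, 0.0581]
eef_rot: [[-0.53, -0.848, -0.0], [-0.848, 0.53, -0.0], [0.0, 0.0, -1.0]]
ft_force: [0.6, -0.2, -0.4]
gripper_width: 0.007
finger_force: 0.0
```

```bash
cat > edges.py <<'E'
from h import *
import sys
c=np.array([.4729,.1031]);u=np.array([.526,.85])
s=telemetry.observe();im=viewer.read_camera('wrist');cv2.imwrite(f'pics/{sys.argv[1]}.png',im[:,:,::-1])
go([.488,.1278,.1],-121.6,s);print('tool y',((np.array(s['position'])[:2]-c)@u).round(4),'x',((np.array(s['position'])[:2]-c)@[u[1],-u[0]]).round(4))
b=cv2.inRange(cv2.cvtColor(im,cv2.COLOR_RGB2HSV),(100,130,60),(130,255,255));b[:,:200]=0;b[:,320:]=0
rows=np.where(b.sum(1)>255*25)[0]
for w in rows[[0,-1]]: print('blue row',w,'y mm',round(1000*float((at('wrist',[258,w],.052,s)[:2]-c)@u),1))
print('box',[(round(d['p'],2),np.round(at('wrist',d['centre'],0,s),4)) for d in spotter.landmark_of('wrist','overload_box')])
E
python3 edges.py w5
```

```text
at [0.4649 0.0924 0.0581] yaw -122.0 F [ 0.6 -0.2 -0.4] t 11.7333 -> [-0.282 -0.005 -0.28 ] [ 0.    -0.    -0.002]
tool y -0.0133 x -0.0012
blue row 163 y mm -53.5
blue row 233 y mm -8.9
box [(0.69, array([0.472 , 0.1031, 0.    ]))]
```

The shutter is at about 56 mm, so the red well is open. Next: lift, go over the well, check, then descend.

>>> step_arm(steps=[[-0.02,0,-0.1,0,0,0],[-0.05,0,-0.2,0,0,0],[-0.15,0,-0.25,0,0,0],[-0.28,0,-0.25,0,0,0],[-0.28,0,-0.25,0,0,0]])

```text
t: 12.25
position: [0.4898, 0.13, 0.0966]
eef_rot: [[-0.529, -0.848, 0.004], [-0.848, 0.529, 0.001], [-0.003, -0.002, -1.0]]
ft_force: [0.1, -0.2, 1.6]
gripper_width: 0.008
finger_force: 0.0
```

>>> step_arm(steps=[[0,0,0.05,0,0,0],[0,0,0.1,0,0,0],[0,0,0.15,0,0,0],[0,0,0.15,0,0,0],[0,0,0.15,0,0,0]])

```text
t: 12.67
position: [0.486, 0.1273, 0.0721]
eef_rot: [[-0.53, -0.848, -0.002], [-0.848, 0.53, -0.001], [0.002, 0.002, -1.0]]
ft_force: [-0.4, 0.1, 0.3]
gripper_width: 0.001
finger_force: 0.0
```

```bash
python3 edges.py w6; python3 - <<'E'
from h import *
a=cv2.imread('pics/w6.png')[130:290,170:350]
im=viewer.read_camera('scene')[150:240,215:345,::-1]
a=cv2.resize(a,(360,320));b=cv2.resize(im,(430,298))
o=np.zeros((320,790,3),np.uint8);o[:,:360]=a;o[:298,360:]=b;cv2.imwrite('pics/c4.png',o)
E
```

```text
at [0.486  0.1273 0.0721] yaw -122.0 F [-0.4  0.1  0.3] t 12.6667 -> [-0.009 -0.009 -0.186] [ 0.001 -0.001 -0.002]
tool y 0.0275 x -0.0016
blue row 92 y mm -53.2
blue row 174 y mm -2.9
box [(0.57, array([0.4733, 0.1036, 0.    ]))]
```

View pics/c4.png

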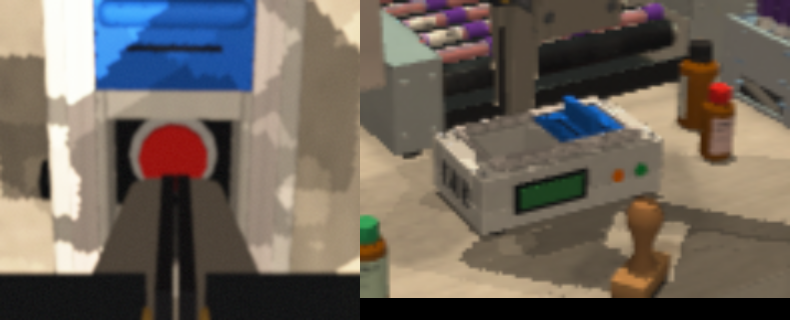

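The red well is fully open and the tips are centred over the key. I go down into it and finish slowly.

>>> step_arm(steps=[[-0.005,-0.005,0.05,0,0,0],[-0.005,-0.005,0.1,0,0,0],[-0.005,-0.005,0.15,0,0,0],[-0.005,-0.005,0.2,0,0,0],[-0.005,-0.005,0.23,0,0,0]])

```text
t: 13.23
position: [0.4876, 0.1281, 0.0373]
eef_rot: [[-0.53, -0.848, -0.001], [-0.848, 0.53, -0.0], [0.001, 0.001, -1.0]]
ft_force: [0.1, -0.1, 0.4]
gripper_width: 0.01
finger_force: 0.0
```

>>> step_arm(steps=[[0,0,0.01,0,0,0],[0,0,0.02,0,0,0],[0,0,0.03,0,0,0],[0,0,0.03,0,0,0],[0,0,0.03,0,0,0]])

```text
t: 13.65
position: [0.4884, 0.1282, 0.0343]
eef_rot: [[-0.53, -0.848, 0.0], [-0.848, 0.53, 0.0], [-0.0, -0.0, -1.0]]
ft_force: [-0.9, 0.0, -0.4]
gripper_width: 0.002
finger_force: 0.0
```

>>> step_arm(steps=[[0,0,0.01,0,0,0],[0,0,0.02,0,0,0],[0,0,0.02,0,0,0],[0,0,0.02,0,0,0],[0,0,0.02,0,0,0]])

```text
t: 14.07
position: [0.4882, 0.1282, 0.0312]
eef_rot: [[-0.53, -0.848, 0.0], [-0.848, 0.53, 0.0], [-0.0, -0.0, -1.0]]
ft_force: [0.4, -0.3, 0.2]
gripper_width: 0.001
finger_force: 0.0
```

>>> step_arm(steps=[[0,0,0.01,0,0,0],[0,0,0.02,0,0,0],[0,0,0.02,0,0,0],[0,0,0.02,0,0,0],[0,0,0.02,0,0,0]])

```text
t: 14.48
position: [0.4882, 0.1282, 0.0281]
eef_rot: [[-0.53, -0.848, -0.0], [-0.848, 0.53, -0.0], [0.0, 0.0, -1.0]]
ft_force: [0.0, 1.2, 0.2]
gripper_width: 0.005
finger_force: 0.0
```

>>> step_arm(steps=[[0,0,0.01,0,0,0],[0,0,0.013,0,0,0],[0,0,0.013,0,0,0],[0,0,0.013,0,0,0],[0,0,0.013,0,0,0]])

```text
t: 14.9
position: [0.4884, 0.1283, 0.0263]
eef_rot: [[-0.53, -0.848, 0.0], [-0.848, 0.53, 0.0], [-0.0, -0.0, -1.0]]
ft_force: [1.0, 0.2, 1.9]
gripper_width: 0.006
finger_force: 1.0
```

>>> step_arm(steps=[[0,0,0.01,0,0,0],[0,0,0.015,0,0,0],[0,0,0.015,0,0,0],[0,0,0.015,0,0,0],[0,0,0.015,0,0,0]])

```text
t: 15.32
position: [0.4884, 0.1282, 0.024]
eef_rot: [[-0.53, -0.848, 0.0], [-0.848, 0.53, 0.0], [-0.0, -0.0, -1.0]]
ft_force: [-0.0, -0.1, 4.4]
gripper_width: -0.001
finger_force: 1.9
```

>>> step_arm(steps=[[0,0,0.01,0,0,0],[0,0,0.015,0,0,0],[0,0,0.015,0,0,0],[0,0,0.015,0,0,0],[0,0,0.015,0,0,0]])

```text
t: 15.73
position: [0.4884, 0.1282, 0.0224]
eef_rot: [[-0.53, -0.848, 0.0], [-0.848, 0.53, 0.0], [-0.0, -0.0, -1.0]]
ft_force: [-2.2, -0.9, 15.9]
gripper_width: 0.004
finger_force: 7.9
```

It is on the hard stop at 16 N. I hold, then lift.

>>> step_arm(steps=[[0,0,0,0,0,0],[0,0,0,0,0,0],[0,0,0,0,0,0],[0,0,0,0,0,0],[0,0,0,0,0,0]])

```text
t: 16.15
position: [0.4884, 0.1282, 0.0224]
eef_rot: [[-0.53, -0.848, 0.0], [-0.848, 0.53, 0.0], [-0.0, -0.0, -1.0]]
ft_force: [-2.7, -0.5, 15.8]
gripper_width: 0.002
finger_force: 7.9
```

>>> step_arm(steps=[[0,0,0,0,0,0],[0,0,0,0,0,0],[0,0,0,0,0,0],[0,0,0,0,0,0],[0,0,0,0,0,0]])

```text
t: 16.57
position: [0.4884, 0.1283, 0.0224]
eef_rot: [[-0.53, -0.848, 0.0], [-0.848, 0.53, 0.0], [-0.0, -0.0, -1.0]]
ft_force: [-3.7, -1.0, 15.6]
gripper_width: 0.002
finger_force: 7.9
```

>>> step_arm(steps=[[0,0,0,0,0,0],[0,0,0,0,0,0],[0,0,0,0,0,0],[0,0,0,0,0,0],[0,0,0,0,0,0]])

```text
t: 16.98
position: [0.4884, 0.1283, 0.0224]
eef_rot: [[-0.53, -0.848, 0.0], [-0.848, 0.53, 0.0], [-0.0, -0.0, -1.0]]
ft_force: [-3.5, -1.0, 15.6]
gripper_width: 0.008
finger_force: 7.9
```

>>> step_arm(steps=[[0,0,-0.08,0,0,0],[0,0,-0.18,0,0,0],[0,0,-0.28,0,0,0],[0,0,-0.38,0,0,0],[0,0,-0.45,0,0,0]])

```text
t: 17.4
position: [0.4882, 0.1282, 0.09]
eef_rot: [[-0.53, -0.848, 0.0], [-0.848, 0.53, 0.0], [-0.0, -0.0, -1.0]]
ft_force: [-0.8, 0.0, 0.3]
gripper_width: 0.008
finger_force: 0.0
```

>>> step_arm(steps=[[0.2,0,0,0,0,0],[0.4,0,0,0,0,0],[0.55,0,0,0,0,0],[0.55,0,0,0,0,0],[0.55,0,0,0,0,0]])

```text
t: 17.82
position: [0.444, 0.0577, 0.0891]
eef_rot: [[-0.531, -0.847, -0.0], [-0.847, 0.531, 0.0], [0.0, 0.0, -1.0]]
ft_force: [0.3, 0.6, 0.3]
gripper_width: 0.006
finger_force: 0.0
```

```bash
python3 edges.py w7
```

```text
at [0.444  0.0577 0.0891] yaw -122.1 F [0.3 0.6 0.3] t 17.8167 -> [-0.552  0.    -0.073] [ 0.    -0.    -0.003]
tool y -0.0538 x -0.0006
blue row 210 y mm -53.6
blue row 221 y mm -45.1
box [(0.15, array([ 0.4207, -0.0688,  0.    ]))]
```

Key released. I descend behind the rib on its -y side and push back.

>>> step_arm(steps=[[0,0,0.06,0,0,0],[0,0,0.12,0,0,0],[0,0,0.18,0,0,0],[0,0,0.21,0,0,0],[0,0,0.21,0,0,0]])

```text
t: 18.33
position: [0.4435, 0.0584, 0.056]
eef_rot: [[-0.529, -0.848, -0.003], [-0.848, 0.529, -0.0], [0.002, 0.002, -1.0]]
ft_force: [-0.9, 0.2, 0.1]
gripper_width: 0.01
finger_force: 0.0
```

>>> step_arm(steps=[[-0.05,0,0,0,0,0],[-0.1,0,0,0,0,0],[-0.15,0,0,0,0,0],[-0.2,0,0,0,0,0],[-0.25,0,0,0,0,0]])

```text
t: 18.75
position: [0.465, 0.0908, 0.0579]
eef_rot: [[-0.53, -0.848, 0.0], [-0.848, 0.53, -0.0], [-0.0, -0.0, -1.0]]
ft_force: [-0.8, -2.0, -1.9]
gripper_width: 0.006
finger_force: 0.9
```

>>> step_arm(steps=[[-0.05,0,0,0,0,0],[-0.1,0,0,0,0,0],[-0.14,0,0,0,0,0],[-0.17,0,0,0,0,0],[-0.2,0,0,0,0,0]])

```text
t: 19.17
position: [0.4807, 0.116, 0.0578]
eef_rot: [[-0.53, -0.848, 0.0], [-0.848, 0.53, -0.0], [-0.0, -0.0, -1.0]]
ft_force: [-0.1, -4.5, 0.9]
gripper_width: 0.006
finger_force: 2.7
```

>>> step_arm(steps=[[0,0,0,0,0,0],[0,0,0,0,0,0],[0,0,0,0,0,0],[0,0,0,0,0,0],[0,0,0,0,0,0]])

```text
t: 19.58
position: [0.4803, 0.1155, 0.0577]
eef_rot: [[-0.53, -0.848, 0.0], [-0.848, 0.53, 0.0], [-0.0, -0.0, -1.0]]
ft_force: [-0.5, 1.4, -0.6]
gripper_width: 0.007
finger_force: 0.0
```

```bash
python3 edges.py w8
```

```text
at [0.4803 0.1155 0.0577] yaw -122.0 F [-0.5  1.4 -0.6] t 19.5833 -> [-0.097 -0.    -0.282] [-0.     0.    -0.002]
tool y 0.0144 x -0.0002
blue row 210 y mm 3.4
blue row 233 y mm 18.6
box [(0.8, array([0.4721, 0.1048, 0.    ]))]
```

The shutter is back at its closed stop. I back off, lift and check.

>>> step_arm(steps=[[0.02,0,0,0,0,0],[0.05,0,-0.1,0,0,0],[0.05,0,-0.3,0,0,0],[0.05,0,-0.5,0,0,0],[0.05,0,-0.7,0,0,0]])

```text
t: 20.1
position: [0.4756, 0.1087, 0.1637]
eef_rot: [[-0.53, -0.848, -0.001], [-0.848, 0.53, -0.0], [0.001, 0.001, -1.0]]
ft_force: [0.3, -0.2, -0.4]
gripper_width: 0.006
finger_force: 0.0
```

>>> step_arm(steps=[[-0.1,0,-0.1,0,0,0],[-0.2,0,-0.3,0,0,0],[-0.2,0,-0.4,0,0,0],[-0.2,0,-0.4,0,0,0],[-0.2,0,-0.4,0,0,0]])

```text
t: 20.52
position: [0.4923, 0.1345, 0.223]
eef_rot: [[-0.53, -0.848, 0.001], [-0.848, 0.53, 0.0], [-0.001, -0.001, -1.0]]
ft_force: [0.3, 0.8, -1.5]
gripper_width: 0.004
finger_force: 0.0
```

>>> step_arm(steps=[[0,0,0,0,0,0],[0,0,0,0,0,0],[0,0,0,0,0,0],[0,0,0,0,0,0],[0,0,0,0,0,0]])

```text
t: 20.93
position: [0.4919, 0.1344, 0.2221]
eef_rot: [[-0.53, -0.848, -0.001], [-0.848, 0.53, -0.0], [0.001, 0.001, -1.0]]
ft_force: [0.1, 0.4, -0.3]
gripper_width: 0.003
finger_force: 0.0
```

```bash
python3 edges.py w9; python3 meas.py pics/w9.png | head -1
```

```text
at [0.4919 0.1344 0.2221] yaw -122.0 F [ 0.1  0.4 -0.3] t 20.9333 -> [ 0.05  -0.002  0.814] [ 0.    -0.    -0.002]
tool y 0.0366 x -0.0003
blue row 142 y mm 4.9
blue row 184 y mm 52.9
box [(0.66, array([0.4734, 0.1011, 0.    ]))]
[[236.0, 142.0], [279.0, 142.0], [279.0, 185.0], [236.0, 185.0]] centre [0.4887 0.1284] sides [0.0476 0.0493 0.0494 0.0493] ang [ 148.    59.   -32.1 -123.1]
```

Shutter centre is at y = +29 mm, so it is closed; the box is unmoved and the arm is clear.

```bash
python3 -c "
from plant import r
print(r.finish_job())"
```

```text
the job is handed in; nothing more can be done
None
```

I opened the shutter, held the red key on its stop for over 1.2 s, closed the shutter again and handed the job in at about 21 s; my last camera check showed the shutter closed and the box unmoved, and no verdict came back.

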